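Put the mixed-up lids back on their paint pots

TASK

The lids of the four paint pots have been mixed up: put every lid on the pot of its own colour, sitting flat and fully down over the neck; the bare white tile is free for setting a lid aside on the way. Set the lids down rather than drop them, keep the pots standing where they are, and leave the tin of brushes alone.

Things in the scene. Friction and masses are not known exactly. Their poses are not given: they have to be found in the camera images.
- lid_pink: pink lift-off pot lid, 50 to 100 g, no thread; all lids have one shape. Origin: centre of its skirt's lower edge, z up. Disc 68 mm across, top 18 mm above the origin; skirt open below, 14 mm deep, 62 mm wide inside. Round upright knob on top, 24 mm across (32 mm at its foot), from 18 to 44 mm above the origin: grasp it from above, any way round
- lid_teal: teal lift-off pot lid, 50 to 100 g, no thread; all lids have one shape. Origin: centre of its skirt's lower edge, z up. Disc 68 mm across, top 18 mm above the origin; skirt open below, 14 mm deep, 62 mm wide inside. Round upright knob on top, 24 mm across (32 mm at its foot), from 18 to 44 mm above the origin: grasp it from above, any way round
- lid_yellow: yellow lift-off pot lid, 50 to 100 g, no thread; all lids have one shape. Origin: centre of its skirt's lower edge, z up. Disc 68 mm across, top 18 mm above the origin; skirt open below, 14 mm deep, 62 mm wide inside. Round upright knob on top, 24 mm across (32 mm at its foot), from 18 to 44 mm above the origin: grasp it from above, any way round
- lid_black: black lift-off pot lid, 50 to 100 g, no thread; all lids have one shape. Origin: centre of its skirt's lower edge, z up. Disc 68 mm across, top 18 mm above the origin; skirt open below, 14 mm deep, 62 mm wide inside. Round upright knob on top, 24 mm across (32 mm at its foot), from 18 to 44 mm above the origin: grasp it from above, any way round
- pot_pink: pink paint pot, loose, 0.55 kg; all pots have one shape. Origin: centre of the underside, on the table, z up. Body 92 mm across, 50 mm high; white neck 54 mm across (47 mm at the rim) from 50 to 66 mm. A lid fully on has its origin 52 mm above the pot's, with 4 mm sideways play; its knob then ends at 96 mm. The coloured shoulder shows all round a lid
- pot_teal: teal paint pot, loose, 0.55 kg; all pots have one shape. Origin: centre of the underside, on the table, z up. Body 92 mm across, 50 mm high; white neck 54 mm across (47 mm at the rim) from 50 to 66 mm. A lid fully on has its origin 52 mm above the pot's, with 4 mm sideways play; its knob then ends at 96 mm. The coloured shoulder shows all round a lid
- pot_yellow: yellow paint pot, loose, 0.55 kg; all pots have one shape. Origin: centre of the underside, on the table, z up. Body 92 mm across, 50 mm high; white neck 54 mm across (47 mm at the rim) from 50 to 66 mm. A lid fully on has its origin 52 mm above the pot's, with 4 mm sideways play; its knob then ends at 96 mm. The coloured shoulder shows all round a lid
- pot_black: black paint pot, loose, 0.55 kg; all pots have one shape. Origin: centre of the underside, on the table, z up. Body 92 mm across, 50 mm high; white neck 54 mm across (47 mm at the rim) from 50 to 66 mm. A lid fully on has its origin 52 mm above the pot's, with 4 mm sideways play; its knob then ends at 96 mm. The coloured shoulder shows all round a lid
- tile: bare white glazed tile, fixed, 110 x 110 mm, 8 mm thick: the free spot for setting a lid aside. Origin: centre of the underside, on the table, z up; x and y along its edges
- brush_tin: loose tin with five brushes, 68 mm across, 95 mm high (143 mm with the brushes), 0.45 kg, on the left, to be left alone. Origin: centre of the underside. Also near, fixed: a pile of pink pig masks (115 mm high) to the left and a white rabbit mask (60 mm high) at the far right, both over 30 mm clear of pots and tile
Things that resemble listed ones, but are neither listed nor needed, are in the scene too. Leave any purple or red look-alike of the lid_black alone. What is shaped like the pot_yellow but blue is not meant.

How it is judged:
By the outcome, as a careful person would: the job done as asked, in the order asked, and still so for the second after the job is handed in, with the robot touching nothing.
It also fails if it takes over 128 s, if anything falls off the work surface, if the arm or the gripper's body presses on something with over 40 N, if the wrist force passes 120 N, or if a joint passes its speed limit or range.

ROBOT

A 6-joint arm with a two-finger parallel gripper is mounted at the origin on the work surface. World frame = base frame: x ahead of the robot, y to its left, z up, the work surface at z = 0. Lengths are in m, angles in rad, forces in N, time in s.
With the tool pointing down it reaches from about 0.25 to 0.775 m from the base axis. Payload 8.9 kg.
Tool frame: the origin (TCP) lies between the finger pads; the fingertips stand 22 mm ahead of it and the grasp point (between the pads) lies 3 mm ahead of it; z points along the fingers, y is the line along which they close (so a half turn about z gives the same grasp; the last joint's range is limited). The gripper opens to 85 mm and grips with 20 to 120 N. Pads are 22 mm wide; open, the fingers measure 114 mm over their backs; the gripper's body (76 mm by 85 mm) begins 54 mm behind the grasp point. The pads swing forward as they close: fully open they stand 13 mm farther back than shut.
Start: joints at [-1.418, 0.291, -0.153, 1.127, 0, 1.431], TCP at [0.151, -0.503, 0.253] pointing down, gripper open.
Joint ranges: [-2.52, 2.52], [-0.91, 1.74], [-1.3, 1.37], [-1.96, 2.02], [-1.52, 1.47], [-3.14, 3.14]. Speed limits (rad/s): [2.22, 2.22, 2.79, 3.14, 3.14, 3.14].

INTERFACE

Orientations are given as a unit quaternion [x, y, z, w].
In Python, from plant import bot gives the robot as it stands.
- The arm moves only by the tool move_arm, never from a script. Its argument "rows" is a list of rows, each an object with "xyz": the shift along the tool's x, y, z in m, a list of three; "delta_rot": the turn, a rotation vector about the tool's x, y, z in degrees, a list of three; "hand": the opening in per cent of the stroke, from 0 (shut) to 100 (fully open). A call has 1 to 8 rows; each row shifts and turns the commanded pose from where the row before left it, along the tool's axes as they then stand; what a row does not reach is not made up. A row lasts 1/8 s, in which the tool goes at most 62.5 mm and 10.7 degrees, less where a joint would pass 70% of its speed; a pose out of reach is approached as far as the arm can. A call is refused whole if a number of a shift passes 0.0625 or a number of a turn 10.7, either way. A call with a gripper value outside its range is refused whole. The fingers move at their own pace and stop on an object; "grip_force" is the grip in N (left out, the last holds). Time passes only in rows, so rows that do not move let the fingers close. It gives the time, the measured TCP pose, the force, the opening and the grip force at its end, in the units of the state.
- bot.state(): the state, without advancing time (a new reading comes with each control period).
- bot.read_camera(name): name is "scene" or "side" or "wrist"; returns a dict with "pixels" (400x640x3 uint8, red, green, blue), "fx", "fy", "cx", "cy" (pixels), "k1" (the pictures are not rectified: a ray, as slopes to the right and down, at radius r is drawn at 1 + k1 r^2 times it, then the intrinsics apply), "eye" and "orientation" of the camera in the world. Camera axes: x right, y up, looking along -z (the intrinsics and any distortion apply to the point x, -y, -z); pixel columns grow to the right and rows downward; lengths in m; the calibration is good to about 2 mm. A picture is of the moment at which its call begins. There is no depth.
- bot.hand_in(): hands the job in; it is judged then, once.
The state is a dict: "clock": time; "qpos": joint angles; "qvel": joint speeds; "effort": joint torques, N m; "position": TCP position; "tool_rot": TCP orientation; "contact_force": force on the tool from outside, world axes, zero at the start; "wrist_torque": the same for the moment, N m; "opening": opening from 0.0 (shut) to 1.0 (fully open); "grip_force": force on a finger pad.
Only numpy, scipy, OpenCV 4.12 (cv2) and the standard library are available. Lean on these libraries where they do the work, as an engineer would, in place of code of your own. Each camera call takes 0.05 s, during which the arm holds its last target. There are 200 camera calls.

## Working session

There is one attempt and no reset: what is moved stays moved. The work goes in short steps, Python scripts to look and compute and a tool call to move; the robot and the scene stay as the last step left them, time stands still between calls to the robot, and variables do not carry over. Pictures are saved under pics/ and viewed, at most 14 in all, crops included, and the job is handed in when it is done.

Besides the shell and the picture viewer there is one more tool, called after "Call:" in YAML: its name, and indented under it one key for each argument. move_arm: Moves the arm, as the interface text tells. Its arguments: {"type":"object","properties":{"rows":{"type":"array"},"grip_force":{"type":"number"}},"required":["rows"]}

```bash
mkdir -p pics; ls; python3 - <<'E'
from plant import bot
import cv2
for n in("scene","side"):
    c=bot.read_camera(n); cv2.imwrite(f"pics/{n}0.png",c["pixels"][:,:,::-1]); print(n,c["fx"],c["fy"],c["cx"],c["cy"],c["k1"],c["eye"],c["orientation"])
print(bot.state())
E
```

```text
pics
scene 385.93611727831546 385.93611727831546 315.6873725620181 202.0780461474218 -0.017446568571419654 [ 1.19485006 -0.10870871  0.59675255] [0.33387547 0.26711625 0.55077207 0.71681672]
side 394.3581157175719 394.3581157175719 319.8839671550364 203.3234130319555 -0.03528770227243935 [0.1166283  0.69050385 0.80882742] [-0.11878696  0.37019346  0.88103727 -0.2694806 ]
{'clock': 0.1, 'qpos': array([-1.41829888e+00,  2.91224022e-01, -1.54034505e-01,  1.12670842e+00,
        1.88891896e-05,  1.43151131e+00]), 'qvel': array([ 8.09507905e-04, -6.62022573e-04,  3.80116827e-04, -1.37218378e-03,
       -3.35448589e-05,  4.04721357e-04]), 'effort': array([ 1.28762556e-03, -5.37976277e+01,  3.31920111e+01,  9.24636901e-03,
       -1.90453948e-04,  8.99435086e-07]), 'position': array([ 0.15098255, -0.50244312,  0.25279578]), 'tool_rot': array([ 9.89376568e-01,  1.45374219e-01,  5.57774243e-06, -5.85358221e-04]), 'contact_force': array([-0.43054646,  0.25336477, -0.49382424]), 'wrist_torque': array([ 0.06526234, -0.00713627, -0.00176128]), 'grip_force': 0.0, 'opening': 1.0030895505624033}
```

View pics/scene0.png

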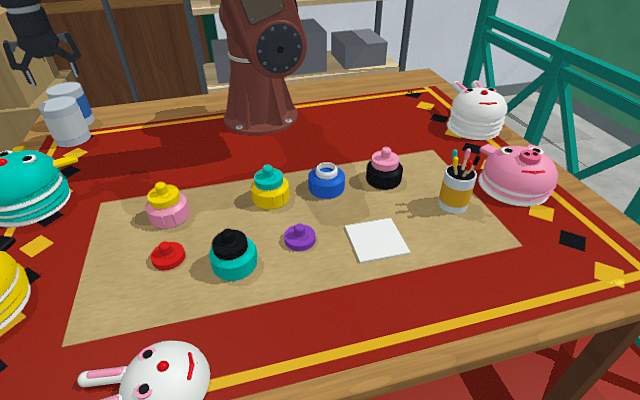

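View pics/side0.png

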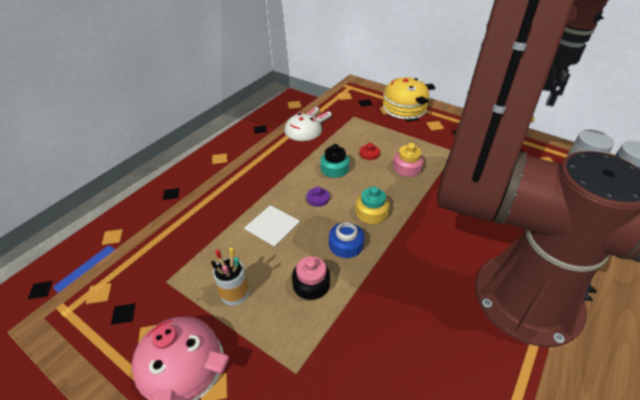

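The two views show pots with the wrong lids: pink pot has the yellow lid (scene 167,203), yellow pot the teal (270,187), teal pot the black (233,253), black pot the pink (384,168). The white tile is at (377,240), and the blue pot plus the red and purple lids are decoys. The lids form a 4-cycle, so I need five moves. I'll triangulate the lids and the tile.

```bash
cat > h.py <<'E'
import numpy as np, cv2
from scipy.spatial.transform import Rotation as R
from plant import bot
def ray(c,uv):
    d=np.array([(uv[0]-c["cx"])/c["fx"],(uv[1]-c["cy"])/c["fy"]]); s=d.copy()
    for _ in range(8): s=d/(1+c["k1"]*(s@s))
    v=R.from_quat(c["orientation"]).apply([s[0],-s[1],-1]); return np.array(c["eye"]),v/np.linalg.norm(v)
def plane(c,uv,z):
    e,v=ray(c,uv); return (e+v*(z-e[2])/v[2])[:2]
def tri(c1,p1,c2,p2):
    A=[];b=[]
    for c,p in((c1,p1),(c2,p2)):
        e,v=ray(c,p); M=np.eye(3)-np.outer(v,v); A.append(M); b.append(M@e)
    return np.linalg.lstsq(np.vstack(A),np.hstack(b),rcond=None)[0]
RANGE={"pink":((160,60,110),(178,200,255)),"teal":((80,120,60),(96,255,255)),"yellow":((22,130,120),(32,255,255)),
 "black":((0,0,0),(180,255,45)),"white":((0,0,170),(180,45,255))}
def mask(c,col):
    return cv2.inRange(cv2.cvtColor(c["pixels"],cv2.COLOR_RGB2HSV),*map(np.array,RANGE[col]))
def blob(c,col,seed):
    n,l,s,ce=cv2.connectedComponentsWithStats(mask(c,col))
    ok=[i for i in range(1,n) if s[i,4]>60]
    i=min(ok,key=lambda i:np.hypot(*(ce[i]-seed))); return ce[i],s[i],(l==i).astype(np.uint8)
E
python3 - <<'E'
from h import *
a=bot.read_camera("scene");b=bot.read_camera("side")
for c,s in((a,dict(yellow=(165,195),teal=(268,178),black=(232,243),pink=(385,160),white=(377,240))),(b,dict(yellow=(408,153),teal=(373,196),black=(335,154),pink=(311,270),white=(272,225)))):
    c["r"]={k:blob(c,k,v) for k,v in s.items()}
for k in a["r"]: print(k,a["r"][k][0].round(),a["r"][k][1],b["r"][k][0].round(),b["r"][k][1],tri(a,a["r"][k][0],b,b["r"][k][0]).round(3))
t=a["r"]["white"][2]; q=cv2.minAreaRect(np.argwhere(t)[:,::-1].astype(np.float32)); print(plane(a,a["r"]["white"][0],.008))
s=bot.state(); print(R.from_quat(s["tool_rot"]).as_matrix().round(3))
w=bot.read_camera("wrist"); M=R.from_quat(s["tool_rot"]); print(M.inv().apply(np.array(w["eye"])-s["position"]), (M.inv()*R.from_quat(w["orientation"])).as_matrix().round(3),w["fx"],w["k1"])
E
```

```text
yellow [163. 195.] [147 182  33  27 655] [410. 152.] [400 143  21  18 285] [ 0.448 -0.28   0.064]
teal [268. 178.] [254 165  29  25 542] [373. 197.] [362 187  24  20 372] [ 0.446 -0.04   0.063]
black [229. 244.] [212 229  36  31 845] [335. 154.] [325 145  20  17 264] [ 0.641 -0.147  0.062]
pink [385. 160.] [371 146  28  26 528] [311. 270.] [296 257  30  28 667] [0.447 0.256 0.063]
white [376. 239.] [ 345  218   65   44 1909] [272. 225.] [ 244  205   55   41 1209] [0.651 0.158 0.004]
[0.65501662 0.15613307]
[[ 0.958  0.288 -0.   ]
 [ 0.288 -0.958  0.001]
 [ 0.    -0.001 -1.   ]]
[ 0.07037409 -0.00050617 -0.12027197] [[ 0.     0.962  0.274]
 [ 1.    -0.     0.001]
 [ 0.001  0.274 -0.962]] 330.0781401722501 -0.06375614840618604
```

Call:
move_arm:
  rows:
    - {"xyz": [0,0,0],"delta_rot": [0,0,-10.47],"hand": 100}
    - {"xyz": [0,0,0],"delta_rot": [0,0,-10.47],"hand": 100}
    - {"xyz": [0,0,0],"delta_rot": [0,0,-10.47],"hand": 100}
    - {"xyz": [0,0,0],"delta_rot": [0,0,-10.47],"hand": 100}
    - {"xyz": [0,0,0],"delta_rot": [0,0,-10.47],"hand": 100}
    - {"xyz": [0,0,0],"delta_rot": [0,0,-10.47],"hand": 100}
    - {"xyz": [0,0,0],"delta_rot": [0,0,-10.47],"hand": 100}

```text
clock: 1.12
position: [0.151, -0.5027, 0.2532]
tool_rot: [0.705, 0.709, 0.0, -0.0]
contact_force: [0.0, -0.3, -0.2]
opening: 1.001
grip_force: 0.0
```

Call:
move_arm:
  rows:
    - {"xyz": [0.032,0.042,0],"delta_rot": [0,0,0],"hand": 100}
    - {"xyz": [0.032,0.042,0],"delta_rot": [0,0,0],"hand": 100}
    - {"xyz": [0.032,0.042,0],"delta_rot": [0,0,0],"hand": 100}
    - {"xyz": [0.032,0.042,0],"delta_rot": [0,0,0],"hand": 100}
    - {"xyz": [0.032,0.042,0],"delta_rot": [0,0,0],"hand": 100}
    - {"xyz": [0.032,0.042,0],"delta_rot": [0,0,0],"hand": 100}
    - {"xyz": [0.03,0.042,0],"delta_rot": [0,0,0],"hand": 100}
    - {"xyz": [0,0,0],"delta_rot": [0,0,0],"hand": 100}

```text
clock: 2.12
position: [0.4472, -0.2786, 0.2531]
tool_rot: [0.706, 0.709, 0.0, -0.0]
contact_force: [-0.3, 0.1, -0.2]
opening: 1.0
grip_force: 0.0
```

```bash
python3 - <<'E'
from h import *
c=bot.read_camera("wrist"); cv2.imwrite("pics/w1.png",c["pixels"][:,:,::-1])
E
```

```text
(no output)
```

View pics/w1.png

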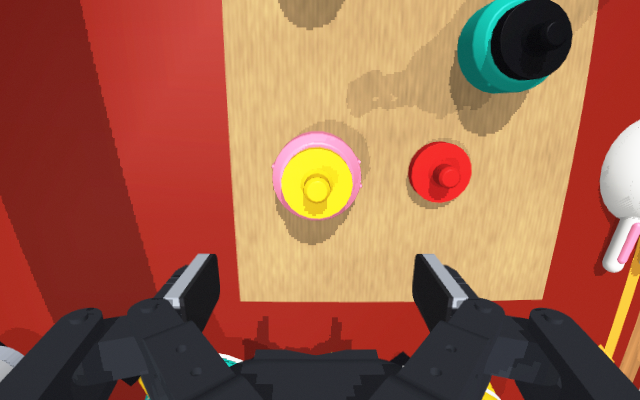

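The wrist view shows the yellow lid at (316,182) on the pink pot (317,175), with the red decoy lid at (440,172) and the teal pot with the black lid at the top right. I'll fit circles of known radius to the lid and pot edges.

```bash
cat >> h.py <<'E'
from scipy.optimize import least_squares
def near(m,uv):
    n,l,s,ce=cv2.connectedComponentsWithStats(m); ok=[i for i in range(1,n) if s[i,4]>400]
    i=min(ok,key=lambda i:np.hypot(*(ce[i]-uv))); return (l==i).astype(np.uint8)
def circ(c,m,z,r):
    "centre of the disc edge of radius r at height z, from the far side of mask m's hull"
    ct=cv2.findContours(m,cv2.RETR_EXTERNAL,cv2.CHAIN_APPROX_NONE)[0]; ct=max(ct,key=cv2.contourArea)
    ct=cv2.convexHull(ct)[:,0].astype(float)
    ct=ct[(ct>3).all(1)&(ct[:,0]<636)&(ct[:,1]<396)]
    P=np.array([plane(c,p,z) for p in ct]); o=P.mean(0); d=np.array(c["eye"])[:2]-o
    Q=P[(P-o)@d<0.3*r*np.linalg.norm(d)]
    f=least_squares(lambda x:np.hypot(*(Q-x).T)-r,o,loss="soft_l1",f_scale=.001)
    return f.x, np.abs(f.fun).mean()
def proj(c,p):
    v=R.from_quat(c["orientation"]).inv().apply(np.array(p)-c["eye"]); s=np.array([v[0],-v[1]])/-v[2]; s=s*(1+c["k1"]*(s@s))
    return np.array([c["fx"]*s[0]+c["cx"],c["fy"]*s[1]+c["cy"]])
def look(lid,pot,guess,zp=0.0):
    c=bot.read_camera("wrist"); g=proj(c,[*guess,.06+zp]); out={}
    if lid:
        m=near(cv2.morphologyEx(mask(c,lid),cv2.MORPH_CLOSE,np.ones((5,5))),g); L=circ(c,m,.07+zp,.034); print("lid",lid,L[0].round(4),L[1].round(5),m.sum())
    if pot:
        q=cv2.morphologyEx(mask(c,pot),cv2.MORPH_CLOSE,np.ones((5,5))); q=near(q,g); P=circ(c,q,.05,.046); print("pot",pot,P[0].round(4),P[1].round(5),q.sum())
    s=bot.state(); print("tcp",s["position"].round(4),"yaw",R.from_quat(s["tool_rot"]).as_matrix()[:,0].round(3)); return c
E
python3 - <<'E'
from h import *
c=look("yellow","pink",(.448,-.28)); hsv=cv2.cvtColor(c["pixels"],cv2.COLOR_RGB2HSV)
print(hsv[140,317],hsv[165,316],hsv[30,505],hsv[50,480])
look("black","teal",(.641,-.147))
E
```

```text
lid yellow [ 0.4487 -0.2777] 0.00032 3932
pot pink [ 0.4491 -0.2742] 0.00039 2105
tcp [ 0.445  -0.2804  0.2531] yaw [-0.002  1.     0.   ]
[162  72 255] [ 29 210 255] [113  38  27] [ 87 230 164]
lid black [ 0.6393 -0.1459] 0.0003 5055
pot teal [ 0.6282 -0.1486] 0.00154 3424
tcp [ 0.4446 -0.2809  0.2532] yaw [-0.  1.  0.]
```

Call:
move_arm:
  rows:
    - {"xyz": [0.06,0,0],"delta_rot": [0,0,0],"hand": 100}
    - {"xyz": [0.06,0,0],"delta_rot": [0,0,0],"hand": 100}
    - {"xyz": [0.06,0,0],"delta_rot": [0,0,0],"hand": 100}
    - {"xyz": [0.06,0,0],"delta_rot": [0,0,0],"hand": 100}
    - {"xyz": [0,0,0],"delta_rot": [0,0,0],"hand": 100}

```text
clock: 2.9
position: [0.4441, -0.0384, 0.2536]
tool_rot: [0.706, 0.708, 0.0, -0.0]
contact_force: [-0.6, -2.1, 0.7]
opening: 1.0
grip_force: 0.0
```

```bash
python3 - <<'E'
from h import *
look("teal","yellow",(.446,-.04))
look("black","teal",(.641,-.147))
E
```

```text
lid teal [ 0.4467 -0.0373] 0.00035 3872
pot yellow [ 0.446  -0.0337] 0.00038 2207
tcp [ 0.4445 -0.0402  0.2536] yaw [-0.002  1.    -0.   ]
lid black [ 0.6392 -0.1449] 0.00084 2889
pot teal [ 0.6313 -0.1355] 0.0025 2431
tcp [ 0.4448 -0.0413  0.2535] yaw [-0.     1.    -0.001]
```

Call:
move_arm:
  rows:
    - {"xyz": [0.06,0,0],"delta_rot": [0,0,0],"hand": 100}
    - {"xyz": [0.06,0,0],"delta_rot": [0,0,0],"hand": 100}
    - {"xyz": [0.06,0,0],"delta_rot": [0,0,0],"hand": 100}
    - {"xyz": [0.06,0,0],"delta_rot": [0,0,0],"hand": 100}
    - {"xyz": [0.053,0,0],"delta_rot": [0,0,0],"hand": 100}
    - {"xyz": [0,0,0],"delta_rot": [0,0,0],"hand": 100}

```text
clock: 3.75
position: [0.4457, 0.2534, 0.2529]
tool_rot: [0.707, 0.708, 0.0, -0.0]
contact_force: [-0.0, -0.8, 1.3]
opening: 1.0
grip_force: 0.0
```

```bash
python3 - <<'E'
from h import *
c=look("pink","black",(.447,.256)); cv2.imwrite("pics/w2.png",c["pixels"][:,:,::-1])
b=blob(c,"white",proj(c,(.652,.157,.008))); print(b[0],b[1],plane(c,b[0],.008))
E
```

```text
lid pink [0.4484 0.2565] 0.00019 4080
pot black [0.4499 0.2608] 0.00175 1893
tcp [0.4456 0.2518 0.2529] yaw [-0.     1.    -0.001]
[481.85366865 246.14978582] [ 424  204  110  102 7237] [0.64931879 0.16257221]
```

View pics/w2.png

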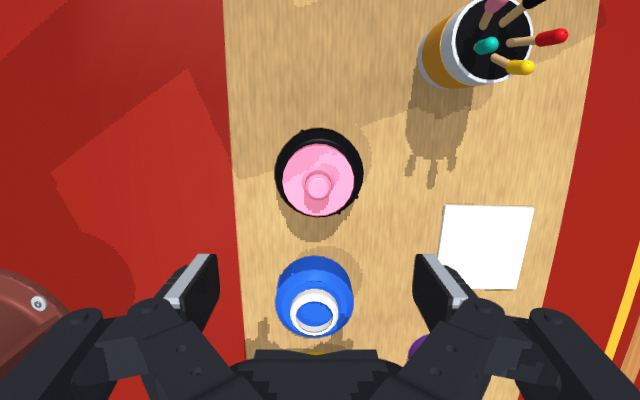

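The wrist view shows the pink lid at (318,179) on the black pot, a clear tile at (485,247) and the tin at the top right. The hand is clear to descend, so I'll go down onto the pink knob.

Call:
move_arm:
  rows:
    - {"xyz": [0.0045,0.0025,0.03],"delta_rot": [0,0,0],"hand": 100}
    - {"xyz": [0,0,0.04],"delta_rot": [0,0,0],"hand": 100}
    - {"xyz": [0,0,0.04],"delta_rot": [0,0,0],"hand": 100}
    - {"xyz": [0,0,0.03],"delta_rot": [0,0,0],"hand": 100}
    - {"xyz": [0,0,0.015],"delta_rot": [0,0,0],"hand": 100}
    - {"xyz": [0,0,0],"delta_rot": [0,0,0],"hand": 100}

```text
clock: 4.55
position: [0.4476, 0.2553, 0.098]
tool_rot: [0.708, 0.706, -0.001, -0.0]
contact_force: [0.2, 0.4, 0.1]
opening: 1.001
grip_force: 0.0
```

```bash
python3 - <<'E'
from h import *
c=bot.read_camera("wrist"); cv2.imwrite("pics/w3.png",c["pixels"][:,:,::-1]);print(bot.state()["position"])
E
```

```text
[0.44810221 0.25589985 0.09882755]
```

View pics/w3.png

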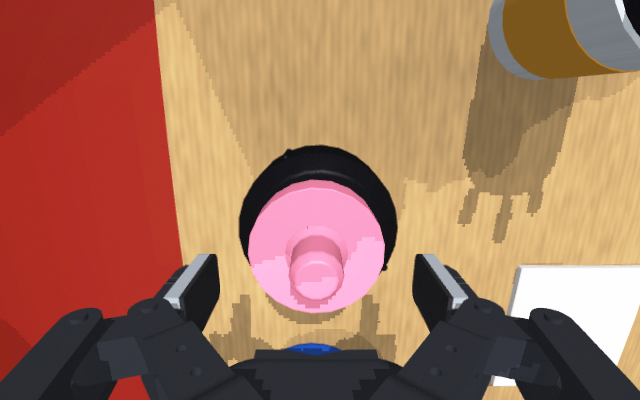

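The knob is at (316,275), centred between the pads, so I'll close on it.

Call:
move_arm:
  grip_force: 40
  rows:
    - {"xyz": [0,0,0],"delta_rot": [0,0,0],"hand": 0}
    - {"xyz": [0,0,0],"delta_rot": [0,0,0],"hand": 0}
    - {"xyz": [0,0,0],"delta_rot": [0,0,0],"hand": 0}
    - {"xyz": [0,0,0],"delta_rot": [0,0,0],"hand": 0}
    - {"xyz": [0,0,0],"delta_rot": [0,0,0],"hand": 0}

```text
clock: 5.22
position: [0.4475, 0.2569, 0.0988]
tool_rot: [0.707, 0.707, 0.0, 0.0]
contact_force: [-0.9, -0.8, 5.1]
opening: 0.26
grip_force: 38.9
```

```bash
python3 - <<'E'
from h import *
s=bot.state();print(s["position"].round(4),s["opening"],s["grip_force"],s["contact_force"],s["wrist_torque"])
E
```

```text
[0.4475 0.2569 0.0988] 0.2596847961047025 38.91787767643109 [-0.87863702 -0.83848049  5.05121707] [-0.05244066  0.27271891 -0.00179929]
```

Call:
move_arm:
  rows:
    - {"xyz": [0,0,-0.01],"delta_rot": [0,0,0],"hand": 0}
    - {"xyz": [0,0,-0.03],"delta_rot": [0,0,0],"hand": 0}
    - {"xyz": [0,0,-0.03],"delta_rot": [0,0,0],"hand": 0}
    - {"xyz": [-0.015,0.03,0],"delta_rot": [0,0,0],"hand": 0}
    - {"xyz": [-0.025,0.05,0],"delta_rot": [0,0,0],"hand": 0}
    - {"xyz": [-0.025,0.05,0],"delta_rot": [0,0,0],"hand": 0}
    - {"xyz": [-0.02,0.045,0],"delta_rot": [0,0,0],"hand": 0}
    - {"xyz": [-0.013,0.0285,0],"delta_rot": [0,0,0],"hand": 0}

```text
clock: 6.22
position: [0.6528, 0.1574, 0.1686]
tool_rot: [0.707, 0.707, 0.0, 0.0]
contact_force: [-1.0, 0.6, -0.9]
opening: 0.26
grip_force: 39.4
```

```bash
python3 - <<'E'
from h import *
s=bot.state();print(s["position"].round(4),s["opening"])
c=bot.read_camera("wrist"); cv2.imwrite("pics/w4.png",c["pixels"][:,:,::-1])
b=blob(bot.read_camera("scene"),"pink",(377,210)); print(b[0],b[1])
E
```

```text
[0.6528 0.1574 0.1686] 0.2596892732198562
[380.00434153 195.84804631] [364 178  35  31 691]
```

View pics/w4.png

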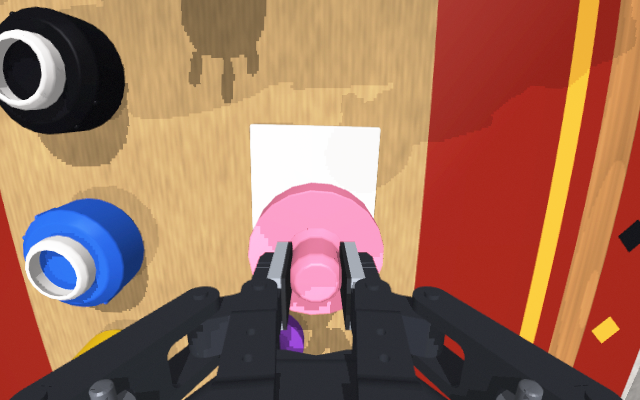

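The pink lid is held level over the tile, whose left and right edges are at columns 250 and 378, and the black pot is open at (65,70). I'll lower the lid.

Call:
move_arm:
  rows:
    - {"xyz": [0.001,-0.001,0.03],"delta_rot": [0,0,0],"hand": 0}
    - {"xyz": [0,0,0.04],"delta_rot": [0,0,0],"hand": 0}
    - {"xyz": [0,0,0.025],"delta_rot": [0,0,0],"hand": 0}
    - {"xyz": [0,0,0.012],"delta_rot": [0,0,0],"hand": 0}
    - {"xyz": [0,0,0.004],"delta_rot": [0,0,0],"hand": 0}
    - {"xyz": [0,0,0.001],"delta_rot": [0,0,0],"hand": 0}
    - {"xyz": [0,0,0.001],"delta_rot": [0,0,0],"hand": 0}

```text
clock: 7.2
position: [0.6506, 0.1599, 0.0564]
tool_rot: [0.707, 0.707, 0.001, 0.0]
contact_force: [-0.4, -0.4, -0.6]
opening: 0.256
grip_force: 39.5
```

Call:
move_arm:
  rows:
    - {"xyz": [0,0,0.001],"delta_rot": [0,0,0],"hand": 0}
    - {"xyz": [0,0,0.0005],"delta_rot": [0,0,0],"hand": 0}
    - {"xyz": [0,0,0],"delta_rot": [0,0,0],"hand": 0}

```text
clock: 7.58
position: [0.6503, 0.1598, 0.055]
tool_rot: [0.707, 0.707, 0.0, 0.0]
contact_force: [-1.5, 0.0, 6.8]
opening: 0.26
grip_force: 40.3
```

Call:
move_arm:
  rows:
    - {"xyz": [0,0,0],"delta_rot": [0,0,0],"hand": 100}
    - {"xyz": [0,0,0],"delta_rot": [0,0,0],"hand": 100}
    - {"xyz": [0,0,0],"delta_rot": [0,0,0],"hand": 100}
    - {"xyz": [0,0,-0.02],"delta_rot": [0,0,0],"hand": 100}
    - {"xyz": [0,0,-0.06],"delta_rot": [0,0,0],"hand": 100}
    - {"xyz": [0,0,-0.06],"delta_rot": [0,0,0],"hand": 100}
    - {"xyz": [-0.055,0,0],"delta_rot": [0,0,0],"hand": 100}

```text
clock: 8.45
position: [0.6529, 0.1073, 0.1994]
tool_rot: [0.705, 0.709, 0.004, 0.003]
contact_force: [0.9, -0.6, -0.5]
opening: 1.002
grip_force: 0.0
```

Call:
move_arm:
  rows:
    - {"xyz": [-0.055,-0.002,0],"delta_rot": [0,0,0],"hand": 100}
    - {"xyz": [-0.06,-0.002,0],"delta_rot": [0,0,0],"hand": 100}
    - {"xyz": [-0.06,-0.002,0],"delta_rot": [0,0,0],"hand": 100}
    - {"xyz": [-0.05,-0.005,0],"delta_rot": [0,0,0],"hand": 100}
    - {"xyz": [-0.025,0,0],"delta_rot": [0,0,0],"hand": 100}
    - {"xyz": [0,0,0],"delta_rot": [0,0,0],"hand": 100}

```text
clock: 9.2
position: [0.6389, -0.1466, 0.1936]
tool_rot: [0.708, 0.706, 0.0, -0.0]
contact_force: [1.1, 0.7, 0.5]
opening: 1.001
grip_force: 0.0
```

```bash
python3 - <<'E'
from h import *
c=look("black","teal",(.64,-.1455)); cv2.imwrite("pics/w5.png",c["pixels"][:,:,::-1])
E
```

```text
lid black [ 0.6414 -0.1447] 0.00059 5762
pot teal [ 0.6403 -0.1397] 0.0014 3118
tcp [ 0.639  -0.1452  0.1936] yaw [0.001 1.    0.001]
```

View pics/w5.png

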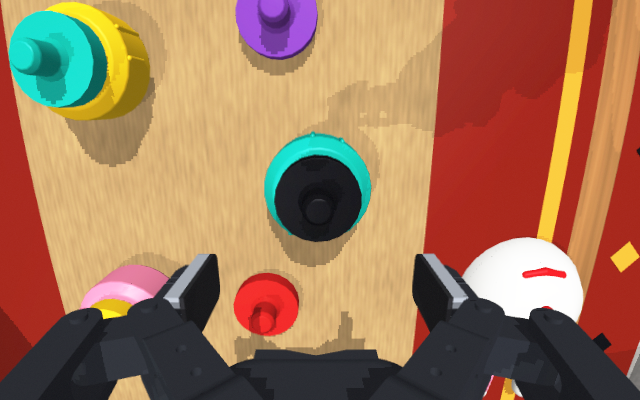

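The wrist view shows the black lid at (318,200) on the teal pot, nearly centred. The decoys and the rabbit mask are clear of the hand, so I'll descend and grasp.

Call:
move_arm:
  rows:
    - {"xyz": [0.0005,0.0015,0.03],"delta_rot": [0,0,0],"hand": 100}
    - {"xyz": [0,0,0.035],"delta_rot": [0,0,0],"hand": 100}
    - {"xyz": [0,0,0.02],"delta_rot": [0,0,0],"hand": 100}
    - {"xyz": [0,0,0.009],"delta_rot": [0,0,0],"hand": 100}
    - {"xyz": [0,0,0],"delta_rot": [0,0,0],"hand": 100}

```text
clock: 9.88
position: [0.6405, -0.1436, 0.0997]
tool_rot: [0.707, 0.708, -0.0, -0.0]
contact_force: [-1.3, 1.1, -0.3]
opening: 1.002
grip_force: 0.0
```

Call:
move_arm:
  rows:
    - {"xyz": [0,0,0],"delta_rot": [0,0,0],"hand": 0}
    - {"xyz": [0,0,0],"delta_rot": [0,0,0],"hand": 0}
    - {"xyz": [0,0,0],"delta_rot": [0,0,0],"hand": 0}
    - {"xyz": [0,0,0],"delta_rot": [0,0,0],"hand": 0}
    - {"xyz": [0,0,0],"delta_rot": [0,0,0],"hand": 0}

```text
clock: 10.5
position: [0.6407, -0.1449, 0.1003]
tool_rot: [0.707, 0.707, 0.0, 0.0]
contact_force: [-0.9, -0.3, 5.6]
opening: 0.256
grip_force: 39.1
```

Call:
move_arm:
  rows:
    - {"xyz": [0,0,-0.01],"delta_rot": [0,0,0],"hand": 0}
    - {"xyz": [0,0,-0.04],"delta_rot": [0,0,0],"hand": 0}
    - {"xyz": [0.01,-0.01,-0.04],"delta_rot": [0,0,0],"hand": 0}
    - {"xyz": [0.055,-0.035,0],"delta_rot": [0,0,0],"hand": 0}
    - {"xyz": [0.055,-0.038,0],"delta_rot": [0,0,0],"hand": 0}
    - {"xyz": [0.055,-0.038,0],"delta_rot": [0,0,0],"hand": 0}
    - {"xyz": [0.055,-0.038,0],"delta_rot": [0,0,0],"hand": 0}
    - {"xyz": [0.055,-0.034,0],"delta_rot": [0,0,0],"hand": 0}

```text
clock: 11.5
position: [0.4562, 0.1267, 0.1904]
tool_rot: [0.707, 0.707, 0.0, 0.0]
contact_force: [1.1, 0.6, -0.0]
opening: 0.26
grip_force: 39.4
```

Call:
move_arm:
  rows:
    - {"xyz": [0,0,0],"delta_rot": [0,0,0],"hand": 0}

```text
clock: 11.62
position: [0.4549, 0.1283, 0.1904]
tool_rot: [0.705, 0.709, -0.0, -0.0]
contact_force: [1.2, -0.2, 0.0]
opening: 0.261
grip_force: 39.4
```

```bash
cat >> h.py <<'E'
def neck(guess,name=None):
    "centre of the open white rim (outer radius 23.5 mm at z=.066)"
    c=bot.read_camera("wrist"); g=proj(c,[*guess,.066])
    if name: cv2.imwrite(name,c["pixels"][:,:,::-1])
    m=near(mask(c,"white"),g); s=bot.state()
    h=cv2.findContours(1-m,cv2.RETR_LIST,cv2.CHAIN_APPROX_NONE)[0]
    r=circ(c,m,.066,.0235); print("px",g.round(),"neck",r[0].round(4),r[1].round(5),m.sum(),"tcp",s["position"].round(4),s["opening"])
E
python3 - <<'E'
from h import *
neck((.4475,.257),"pics/w6.png")
E
```

```text
px [305.  19.] neck [0.45   0.2531] 0.00211 1339 tcp [0.4567 0.1268 0.1905] 0.25522640614846964
```

View pics/w6.png

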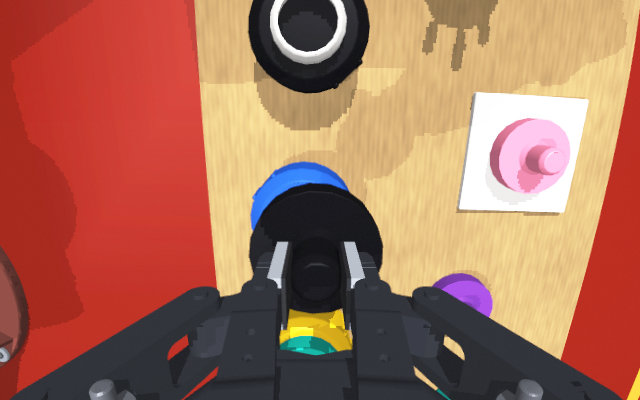

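The black lid is held level, the black pot's open neck is at about (310,22), and the pink lid sits flat on the tile at (530,155). I'll move over the black pot.

Call:
move_arm:
  rows:
    - {"xyz": [0.04,-0.0063,0],"delta_rot": [0,0,0],"hand": 0}
    - {"xyz": [0.05,0,0],"delta_rot": [0,0,0],"hand": 0}
    - {"xyz": [0.0392,0,0.02],"delta_rot": [0,0,0],"hand": 0}
    - {"xyz": [0,0,0.03],"delta_rot": [0,0,0],"hand": 0}
    - {"xyz": [0,0,0],"delta_rot": [0,0,0],"hand": 0}
    - {"xyz": [0,0,0],"delta_rot": [0,0,0],"hand": 0}

```text
clock: 12.42
position: [0.4521, 0.2539, 0.1407]
tool_rot: [0.708, 0.707, 0.0, 0.0]
contact_force: [0.4, -0.2, -0.9]
opening: 0.254
grip_force: 39.4
```

```bash
python3 - <<'E'
from h import *
P=[]
for i in range(4):
    c=bot.read_camera("wrist"); P.append(bot.state()["position"])
print(np.array(P).round(4)); cv2.imwrite("pics/w7.png",c["pixels"][:,:,::-1])
E
```

```text
[[0.4523 0.2541 0.141 ]
 [0.4523 0.2542 0.1411]
 [0.4522 0.2543 0.141 ]
 [0.452  0.2543 0.1409]]
```

View pics/w7.png

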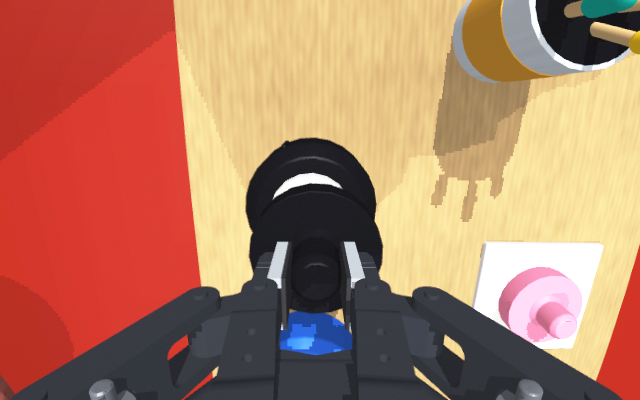

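The pot's centre column is 311 against 316 for the lid, so I'll shift about 3 mm in -X and lower gently.

Call:
move_arm:
  rows:
    - {"xyz": [0.0025,-0.0033,0],"delta_rot": [0,0,0],"hand": 0}
    - {"xyz": [0,0,0.022],"delta_rot": [0,0,0],"hand": 0}
    - {"xyz": [0,0,0.005],"delta_rot": [0,0,0],"hand": 0}
    - {"xyz": [0,0,0.004],"delta_rot": [0,0,0],"hand": 0}
    - {"xyz": [0,0,0.004],"delta_rot": [0,0,0],"hand": 0}
    - {"xyz": [0,0,0.002],"delta_rot": [0,0,0],"hand": 0}
    - {"xyz": [0,0,0.001],"delta_rot": [0,0,0],"hand": 0}
    - {"xyz": [0,0,0.001],"delta_rot": [0,0,0],"hand": 0}

```text
clock: 13.62
position: [0.4479, 0.2571, 0.1009]
tool_rot: [0.707, 0.707, 0.0, 0.0]
contact_force: [0.1, -0.3, 0.1]
opening: 0.259
grip_force: 39.4
```

Call:
move_arm:
  rows:
    - {"xyz": [0,0,0.001],"delta_rot": [0,0,0],"hand": 0}
    - {"xyz": [0,0,0.0005],"delta_rot": [0,0,0],"hand": 0}
    - {"xyz": [0,0,0],"delta_rot": [0,0,0],"hand": 0}

```text
clock: 14.0
position: [0.448, 0.2571, 0.1002]
tool_rot: [0.707, 0.707, 0.0, 0.0]
contact_force: [-3.6, -1.9, 10.3]
opening: 0.257
grip_force: 40.6
```

Call:
move_arm:
  rows:
    - {"xyz": [0,0,0],"delta_rot": [0,0,0],"hand": 100}
    - {"xyz": [0,0,0],"delta_rot": [0,0,0],"hand": 100}
    - {"xyz": [0,0,0],"delta_rot": [0,0,0],"hand": 100}
    - {"xyz": [0,0,-0.02],"delta_rot": [0,0,0],"hand": 100}
    - {"xyz": [0,0,-0.06],"delta_rot": [0,0,0],"hand": 100}
    - {"xyz": [-0.03,0,-0.02],"delta_rot": [0,0,0],"hand": 100}
    - {"xyz": [-0.05,0,0],"delta_rot": [0,0,0],"hand": 100}
    - {"xyz": [0,0,0],"delta_rot": [0,0,0],"hand": 100}

```text
clock: 15.0
position: [0.4478, 0.1748, 0.1996]
tool_rot: [0.708, 0.706, -0.0, 0.0]
contact_force: [-0.3, -0.4, -0.3]
opening: 1.001
grip_force: 0.0
```

```bash
python3 - <<'E'
from h import *
c=bot.read_camera("wrist"); cv2.imwrite("pics/w8.png",c["pixels"][:,:,::-1]); print(bot.state()["position"])
E
```

```text
[0.4479197  0.17611371 0.1994628 ]
```

View pics/w8.png

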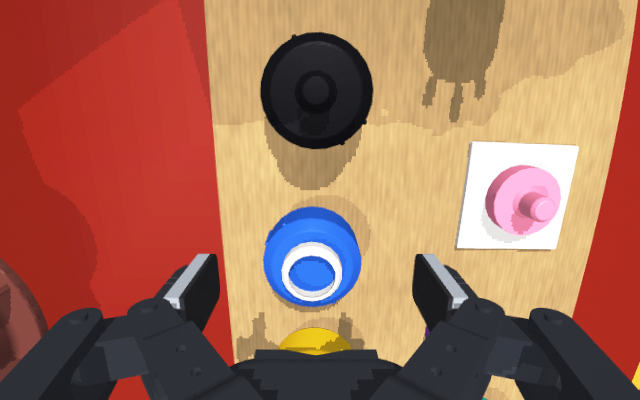

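Call:
move_arm:
  rows:
    - {"xyz": [-0.04,0,0],"delta_rot": [0,0,0],"hand": 100}
    - {"xyz": [-0.055,0,0],"delta_rot": [0,0,0],"hand": 100}
    - {"xyz": [-0.055,0,0],"delta_rot": [0,0,0],"hand": 100}
    - {"xyz": [-0.045,0,0],"delta_rot": [0,0,0],"hand": 100}
    - {"xyz": [-0.0195,0,0],"delta_rot": [0,0,0],"hand": 100}
    - {"xyz": [0,0,0],"delta_rot": [0,0,0],"hand": 100}

```text
clock: 15.8
position: [0.4482, -0.0378, 0.1991]
tool_rot: [0.708, 0.707, 0.0, -0.0]
contact_force: [0.3, 0.3, -0.5]
opening: 1.001
grip_force: 0.0
```

```bash
python3 - <<'E'
from h import *
look("teal","yellow",(.446,-.04))
E
```

```text
lid teal [ 0.4467 -0.0376] 0.00045 5573
pot yellow [ 0.4463 -0.0329] 0.00065 2927
tcp [ 0.448  -0.037   0.1991] yaw [0.    1.    0.001]
```

The black lid is seated flat on the black pot, centred at (316,91), and the pink lid is steady on the tile. Next I'll grasp the teal lid.

Call:
move_arm:
  rows:
    - {"xyz": [-0.0005,-0.0012,0.03],"delta_rot": [0,0,0],"hand": 100}
    - {"xyz": [0,0,0.035],"delta_rot": [0,0,0],"hand": 100}
    - {"xyz": [0,0,0.024],"delta_rot": [0,0,0],"hand": 100}
    - {"xyz": [0,0,0.01],"delta_rot": [0,0,0],"hand": 100}
    - {"xyz": [0,0,0],"delta_rot": [0,0,0],"hand": 100}

```text
clock: 16.48
position: [0.4466, -0.0371, 0.1002]
tool_rot: [0.707, 0.708, -0.0, -0.0]
contact_force: [-0.6, 0.4, 0.3]
opening: 1.003
grip_force: 0.0
```

Call:
move_arm:
  rows:
    - {"xyz": [0,0,0],"delta_rot": [0,0,0],"hand": 0}
    - {"xyz": [0,0,0],"delta_rot": [0,0,0],"hand": 0}
    - {"xyz": [0,0,0],"delta_rot": [0,0,0],"hand": 0}
    - {"xyz": [0,0,0],"delta_rot": [0,0,0],"hand": 0}
    - {"xyz": [0,0,0],"delta_rot": [0,0,0],"hand": 0}

```text
clock: 17.1
position: [0.447, -0.038, 0.1008]
tool_rot: [0.707, 0.707, 0.0, 0.0]
contact_force: [-1.5, 0.3, 6.0]
opening: 0.259
grip_force: 38.9
```

Call:
move_arm:
  rows:
    - {"xyz": [0,0,-0.01],"delta_rot": [0,0,0],"hand": 0}
    - {"xyz": [0,0,-0.03],"delta_rot": [0,0,0],"hand": 0}
    - {"xyz": [-0.01,0.02,-0.03],"delta_rot": [0,0,0],"hand": 0}
    - {"xyz": [-0.025,0.045,0],"delta_rot": [0,0,0],"hand": 0}
    - {"xyz": [-0.025,0.045,0],"delta_rot": [0,0,0],"hand": 0}
    - {"xyz": [-0.025,0.045,0],"delta_rot": [0,0,0],"hand": 0}
    - {"xyz": [-0.0215,0.0385,0.01],"delta_rot": [0,0,0],"hand": 0}
    - {"xyz": [0,0,0.02],"delta_rot": [0,0,0],"hand": 0}

```text
clock: 18.1
position: [0.643, -0.1464, 0.1405]
tool_rot: [0.708, 0.707, 0.001, 0.001]
contact_force: [-0.3, 1.2, -0.7]
opening: 0.253
grip_force: 39.4
```

Call:
move_arm:
  rows:
    - {"xyz": [0,0,0],"delta_rot": [0,0,0],"hand": 0}

```text
clock: 18.23
position: [0.639, -0.1442, 0.1389]
tool_rot: [0.707, 0.707, -0.001, -0.002]
contact_force: [-0.5, 1.0, -0.3]
opening: 0.257
grip_force: 39.4
```

```bash
python3 - <<'E'
from h import *
c=bot.read_camera("wrist"); cv2.imwrite("pics/w9.png",c["pixels"][:,:,::-1]); print(bot.state()["position"],proj(c,(.6405,-.1445,.05)))
E
```

```text
[ 0.63938878 -0.1441381   0.14011694] [317.46199995 217.03971986]
```

View pics/w9.png

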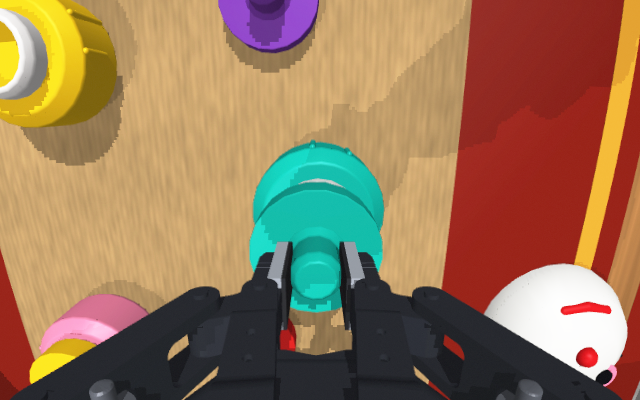

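The pot spans columns 253–384 (centre 318.5), about 1 mm in +X of the lid, and the Y alignment is good. I'll lower the lid.

Call:
move_arm:
  rows:
    - {"xyz": [0,0.0013,0.01],"delta_rot": [0,0,0],"hand": 0}
    - {"xyz": [0,0,0.012],"delta_rot": [0,0,0],"hand": 0}
    - {"xyz": [0,0,0.005],"delta_rot": [0,0,0],"hand": 0}
    - {"xyz": [0,0,0.004],"delta_rot": [0,0,0],"hand": 0}
    - {"xyz": [0,0,0.004],"delta_rot": [0,0,0],"hand": 0}
    - {"xyz": [0,0,0.002],"delta_rot": [0,0,0],"hand": 0}
    - {"xyz": [0,0,0.001],"delta_rot": [0,0,0],"hand": 0}
    - {"xyz": [0,0,0.001],"delta_rot": [0,0,0],"hand": 0}

```text
clock: 19.27
position: [0.6416, -0.1444, 0.1014]
tool_rot: [0.707, 0.707, 0.0, 0.0]
contact_force: [-0.7, -0.8, 0.2]
opening: 0.257
grip_force: 39.4
```

Call:
move_arm:
  rows:
    - {"xyz": [0,0,0.001],"delta_rot": [0,0,0],"hand": 0}
    - {"xyz": [0,0,0.0005],"delta_rot": [0,0,0],"hand": 0}
    - {"xyz": [0,0,0],"delta_rot": [0,0,0],"hand": 0}

```text
clock: 19.65
position: [0.6417, -0.1444, 0.1008]
tool_rot: [0.707, 0.707, 0.0, 0.0]
contact_force: [-2.6, 0.6, 7.8]
opening: 0.253
grip_force: 40.3
```

Call:
move_arm:
  rows:
    - {"xyz": [0,0,0],"delta_rot": [0,0,0],"hand": 100}
    - {"xyz": [0,0,0],"delta_rot": [0,0,0],"hand": 100}
    - {"xyz": [0,0,0],"delta_rot": [0,0,0],"hand": 100}
    - {"xyz": [0,0,-0.02],"delta_rot": [0,0,0],"hand": 100}
    - {"xyz": [0,0,-0.05],"delta_rot": [0,0,0],"hand": 100}
    - {"xyz": [-0.01,-0.015,-0.03],"delta_rot": [0,0,0],"hand": 100}
    - {"xyz": [-0.035,-0.05,0],"delta_rot": [0,0,0],"hand": 100}
    - {"xyz": [-0.035,-0.05,0],"delta_rot": [0,0,0],"hand": 100}

```text
clock: 20.65
position: [0.5256, -0.225, 0.2001]
tool_rot: [0.707, 0.708, 0.0, 0.001]
contact_force: [0.3, -1.0, 0.3]
opening: 1.0
grip_force: 0.0
```

Call:
move_arm:
  rows:
    - {"xyz": [-0.035,-0.05,0],"delta_rot": [0,0,0],"hand": 100}
    - {"xyz": [-0.018,-0.028,0],"delta_rot": [0,0,0],"hand": 100}
    - {"xyz": [0,0,0],"delta_rot": [0,0,0],"hand": 100}
    - {"xyz": [0,0,0],"delta_rot": [0,0,0],"hand": 100}

```text
clock: 21.15
position: [0.449, -0.2773, 0.1999]
tool_rot: [0.707, 0.707, 0.0, 0.0]
contact_force: [0.6, -0.3, -0.4]
opening: 0.996
grip_force: 0.0
```

```bash
python3 - <<'E'
from h import *
look("yellow","pink",(.448,-.28))
look("teal",None,(.641,-.1445))
E
```

```text
lid yellow [ 0.4488 -0.2778] 0.00038 5564
pot pink [ 0.4493 -0.2734] 0.00075 2753
tcp [ 0.4493 -0.2771  0.1998] yaw [-0.001  1.     0.   ]
lid teal [ 0.6404 -0.1511] 0.00304 10874
tcp [ 0.4493 -0.2769  0.1997] yaw [-0.001  1.     0.   ]
```

Call:
move_arm:
  rows:
    - {"xyz": [-0.0005,-0.0005,0.03],"delta_rot": [0,0,0],"hand": 100}
    - {"xyz": [0,0,0.035],"delta_rot": [0,0,0],"hand": 100}
    - {"xyz": [0,0,0.025],"delta_rot": [0,0,0],"hand": 100}
    - {"xyz": [0,0,0.01],"delta_rot": [0,0,0],"hand": 100}
    - {"xyz": [0,0,0],"delta_rot": [0,0,0],"hand": 100}

```text
clock: 21.88
position: [0.4483, -0.2774, 0.0996]
tool_rot: [0.707, 0.707, -0.0, -0.0]
contact_force: [1.0, 0.5, 0.4]
opening: 0.999
grip_force: 0.0
```

Call:
move_arm:
  rows:
    - {"xyz": [0,0,0],"delta_rot": [0,0,0],"hand": 0}
    - {"xyz": [0,0,0],"delta_rot": [0,0,0],"hand": 0}
    - {"xyz": [0,0,0],"delta_rot": [0,0,0],"hand": 0}
    - {"xyz": [0,0,0],"delta_rot": [0,0,0],"hand": 0}
    - {"xyz": [0,0,0],"delta_rot": [0,0,0],"hand": 0}

```text
clock: 22.5
position: [0.4481, -0.2781, 0.1003]
tool_rot: [0.707, 0.707, 0.0, 0.0]
contact_force: [-1.2, 0.3, 6.6]
opening: 0.259
grip_force: 39.0
```

Call:
move_arm:
  rows:
    - {"xyz": [0,0,-0.01],"delta_rot": [0,0,0],"hand": 0}
    - {"xyz": [0,0,-0.03],"delta_rot": [0,0,0],"hand": 0}
    - {"xyz": [0.03,0,-0.03],"delta_rot": [0,0,0],"hand": 0}
    - {"xyz": [0.05,0,0],"delta_rot": [0,0,0],"hand": 0}
    - {"xyz": [0.055,-0.001,0],"delta_rot": [0,0,0],"hand": 0}
    - {"xyz": [0.055,0,0],"delta_rot": [0,0,0],"hand": 0}
    - {"xyz": [0.05,0,0.01],"delta_rot": [0,0,0],"hand": 0}
    - {"xyz": [0,0,0.02],"delta_rot": [0,0,0],"hand": 0}

```text
clock: 23.5
position: [0.4471, -0.035, 0.1405]
tool_rot: [0.706, 0.709, 0.001, 0.0]
contact_force: [0.0, -1.5, -0.7]
opening: 0.26
grip_force: 39.3
```

Call:
move_arm:
  rows:
    - {"xyz": [0,0,0],"delta_rot": [0,0,0],"hand": 0}
    - {"xyz": [0,0,0],"delta_rot": [0,0,0],"hand": 0}

```text
clock: 23.75
position: [0.4473, -0.0384, 0.1405]
tool_rot: [0.707, 0.707, 0.0, 0.0]
contact_force: [-0.7, -0.4, -0.7]
opening: 0.257
grip_force: 39.3
```

```bash
cat >> h.py <<'E'
def hover(col):
    c=bot.read_camera("wrist"); m=cv2.morphologyEx(mask(c,col),cv2.MORPH_CLOSE,np.ones((5,5))); m=near(m,(316,220))
    y,x=np.nonzero(m); print("top row",y.min(),"width",x.min(),x.max())
    for r in (160,175,190,210):
        q=np.nonzero(m[r])[0]; print(r,q.min(),q.max(),(q.min()+q.max())/2)
    print(bot.state()["position"].round(4)); return c
E
python3 - <<'E'
from h import *
c=hover("yellow"); cv2.imwrite("pics/w10.png",c["pixels"][:,:,::-1])
E
```

```text
top row 141 width 245 383
160 269 357 313.0
175 257 371 314.0
190 250 375 312.5
210 247 379 313.0
[ 0.4475 -0.0386  0.1406]
```

View pics/w10.png

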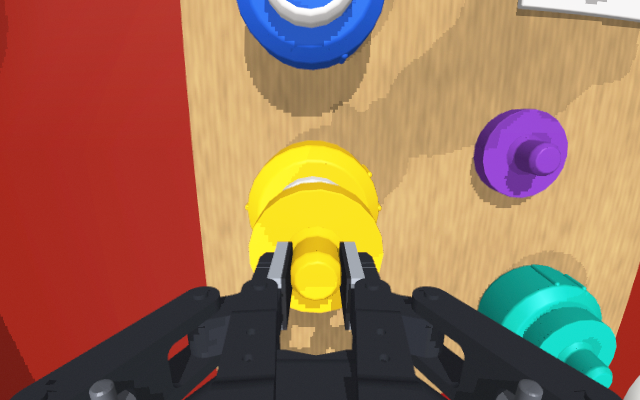

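The yellow pot's centre column is about 313 against 316 for the lid, so I'll shift 2 mm in -X and 0.5 mm in +Y. The teal pot at (545,325) has its lid on squarely.

Call:
move_arm:
  rows:
    - {"xyz": [0.0005,-0.0018,0.01],"delta_rot": [0,0,0],"hand": 0}
    - {"xyz": [0,0,0.012],"delta_rot": [0,0,0],"hand": 0}
    - {"xyz": [0,0,0.005],"delta_rot": [0,0,0],"hand": 0}
    - {"xyz": [0,0,0.004],"delta_rot": [0,0,0],"hand": 0}
    - {"xyz": [0,0,0.004],"delta_rot": [0,0,0],"hand": 0}
    - {"xyz": [0,0,0.002],"delta_rot": [0,0,0],"hand": 0}
    - {"xyz": [0,0,0.001],"delta_rot": [0,0,0],"hand": 0}
    - {"xyz": [0,0,0.001],"delta_rot": [0,0,0],"hand": 0}

```text
clock: 24.8
position: [0.4453, -0.0374, 0.1009]
tool_rot: [0.707, 0.707, 0.0, 0.0]
contact_force: [0.0, -0.2, -0.2]
opening: 0.259
grip_force: 39.3
```

Call:
move_arm:
  rows:
    - {"xyz": [0,0,0.001],"delta_rot": [0,0,0],"hand": 0}
    - {"xyz": [0,0,0.0005],"delta_rot": [0,0,0],"hand": 0}
    - {"xyz": [0,0,0],"delta_rot": [0,0,0],"hand": 0}

```text
clock: 25.18
position: [0.4453, -0.0374, 0.1001]
tool_rot: [0.707, 0.707, 0.0, 0.0]
contact_force: [-2.9, 1.5, 13.4]
opening: 0.257
grip_force: 40.8
```

Call:
move_arm:
  rows:
    - {"xyz": [0,0,0],"delta_rot": [0,0,0],"hand": 100}
    - {"xyz": [0,0,0],"delta_rot": [0,0,0],"hand": 100}
    - {"xyz": [0,0,0],"delta_rot": [0,0,0],"hand": 100}
    - {"xyz": [0,0,-0.02],"delta_rot": [0,0,0],"hand": 100}
    - {"xyz": [0,0,-0.05],"delta_rot": [0,0,0],"hand": 100}
    - {"xyz": [0.02,0.02,-0.03],"delta_rot": [0,0,0],"hand": 100}
    - {"xyz": [0.04,0.042,0],"delta_rot": [0,0,0],"hand": 100}
    - {"xyz": [0.04,0.042,0],"delta_rot": [0,0,0],"hand": 100}

```text
clock: 26.18
position: [0.5506, 0.0636, 0.2]
tool_rot: [0.707, 0.707, 0.001, 0.001]
contact_force: [0.7, -2.0, -0.5]
opening: 0.999
grip_force: 0.0
```

Call:
move_arm:
  rows:
    - {"xyz": [0.04,0.042,0],"delta_rot": [0,0,0],"hand": 100}
    - {"xyz": [0.04,0.042,0.02],"delta_rot": [0,0,0],"hand": 100}
    - {"xyz": [0.017,0.017,0.02],"delta_rot": [0,0,0],"hand": 100}
    - {"xyz": [0,0,0],"delta_rot": [0,0,0],"hand": 100}
    - {"xyz": [0,0,0],"delta_rot": [0,0,0],"hand": 100}

```text
clock: 26.8
position: [0.6497, 0.1592, 0.1594]
tool_rot: [0.707, 0.707, -0.0, -0.0]
contact_force: [-0.2, -0.2, -0.0]
opening: 0.999
grip_force: 0.0
```

```bash
python3 - <<'E'
from h import *
look("pink",None,(.65,.16),-.044)
E
```

```text
lid pink [0.651  0.1601] 0.00038 5484
tcp [0.6499 0.159  0.16  ] yaw [ 0.  1. -0.]
```

Going down to z 0.056, then gripping.

Call:
move_arm:
  rows:
    - {"xyz": [0.0005,0.0005,0.04],"delta_rot": [0,0,0],"hand": 100}
    - {"xyz": [0,0,0.035],"delta_rot": [0,0,0],"hand": 100}
    - {"xyz": [0,0,0.02],"delta_rot": [0,0,0],"hand": 100}
    - {"xyz": [0,0,0.009],"delta_rot": [0,0,0],"hand": 100}
    - {"xyz": [0,0,0],"delta_rot": [0,0,0],"hand": 100}

```text
clock: 27.48
position: [0.6507, 0.1597, 0.056]
tool_rot: [0.707, 0.707, 0.0, 0.0]
contact_force: [-0.3, 0.2, 0.3]
opening: 0.998
grip_force: 0.0
```

Call:
move_arm:
  rows:
    - {"xyz": [0,0,0],"delta_rot": [0,0,0],"hand": 0}
    - {"xyz": [0,0,0],"delta_rot": [0,0,0],"hand": 0}
    - {"xyz": [0,0,0],"delta_rot": [0,0,0],"hand": 0}
    - {"xyz": [0,0,0],"delta_rot": [0,0,0],"hand": 0}
    - {"xyz": [0,0,0],"delta_rot": [0,0,0],"hand": 0}

```text
clock: 28.1
position: [0.6509, 0.1602, 0.0559]
tool_rot: [0.707, 0.707, 0.0, 0.0]
contact_force: [-1.2, -0.6, 4.7]
opening: 0.262
grip_force: 39.4
```

Call:
move_arm:
  rows:
    - {"xyz": [0,0,-0.01],"delta_rot": [0,0,0],"hand": 0}
    - {"xyz": [0,0,-0.045],"delta_rot": [0,0,0],"hand": 0}
    - {"xyz": [0,0,-0.05],"delta_rot": [0,0,0],"hand": 0}
    - {"xyz": [-0.025,-0.012,-0.03],"delta_rot": [0,0,0],"hand": 0}
    - {"xyz": [-0.05,-0.023,0],"delta_rot": [0,0,0],"hand": 0}
    - {"xyz": [-0.05,-0.023,0],"delta_rot": [0,0,0],"hand": 0}
    - {"xyz": [-0.05,-0.023,0],"delta_rot": [0,0,0],"hand": 0}
    - {"xyz": [-0.05,-0.023,0],"delta_rot": [0,0,0],"hand": 0}

```text
clock: 29.1
position: [0.5458, -0.0663, 0.1909]
tool_rot: [0.707, 0.707, 0.0, 0.0]
contact_force: [-0.2, -0.2, -0.8]
opening: 0.252
grip_force: 39.5
```

Call:
move_arm:
  rows:
    - {"xyz": [-0.05,-0.023,0],"delta_rot": [0,0,0],"hand": 0}
    - {"xyz": [-0.05,-0.023,0],"delta_rot": [0,0,0],"hand": 0}
    - {"xyz": [-0.05,-0.023,0],"delta_rot": [0,0,0],"hand": 0}
    - {"xyz": [-0.04,-0.02,0],"delta_rot": [0,0,0],"hand": 0}
    - {"xyz": [-0.023,-0.0095,0.02],"delta_rot": [0,0,0],"hand": 0}
    - {"xyz": [0,0,0.03],"delta_rot": [0,0,0],"hand": 0}
    - {"xyz": [0,0,0],"delta_rot": [0,0,0],"hand": 0}
    - {"xyz": [0,0,0],"delta_rot": [0,0,0],"hand": 0}

```text
clock: 30.1
position: [0.4487, -0.2779, 0.1414]
tool_rot: [0.707, 0.707, 0.0, 0.0]
contact_force: [-0.2, 0.1, -0.0]
opening: 0.263
grip_force: 39.5
```

```bash
python3 - <<'E'
from h import *
c=hover("pink"); cv2.imwrite("pics/w11.png",c["pixels"][:,:,::-1])
E
```

```text
top row 142 width 248 382
160 273 357 315.0
175 261 369 315.0
190 252 378 315.0
210 250 379 314.5
[ 0.4489 -0.2781  0.1416]
```

View pics/w11.png

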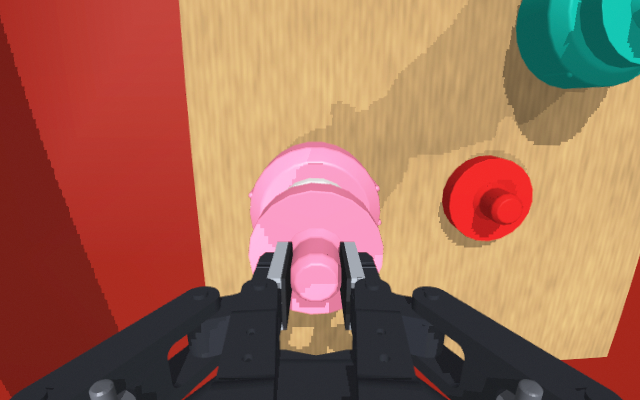

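The pink lid is aligned with the pink pot: the pot's column is 315, the lid's 316, and the top row is 142. I'll lower it.

Call:
move_arm:
  rows:
    - {"xyz": [0.0003,-0.0005,0.01],"delta_rot": [0,0,0],"hand": 0}
    - {"xyz": [0,0,0.013],"delta_rot": [0,0,0],"hand": 0}
    - {"xyz": [0,0,0.005],"delta_rot": [0,0,0],"hand": 0}
    - {"xyz": [0,0,0.004],"delta_rot": [0,0,0],"hand": 0}
    - {"xyz": [0,0,0.004],"delta_rot": [0,0,0],"hand": 0}
    - {"xyz": [0,0,0.002],"delta_rot": [0,0,0],"hand": 0}
    - {"xyz": [0,0,0.001],"delta_rot": [0,0,0],"hand": 0}
    - {"xyz": [0,0,0.001],"delta_rot": [0,0,0],"hand": 0}

```text
clock: 31.15
position: [0.4478, -0.2777, 0.1004]
tool_rot: [0.707, 0.707, 0.0, 0.0]
contact_force: [0.0, -0.2, -0.9]
opening: 0.254
grip_force: 39.5
```

Call:
move_arm:
  rows:
    - {"xyz": [0,0,0.001],"delta_rot": [0,0,0],"hand": 0}
    - {"xyz": [0,0,0.0005],"delta_rot": [0,0,0],"hand": 0}
    - {"xyz": [0,0,0],"delta_rot": [0,0,0],"hand": 0}

```text
clock: 31.52
position: [0.4479, -0.2777, 0.0996]
tool_rot: [0.707, 0.707, 0.0, 0.0]
contact_force: [-2.3, 2.2, 8.9]
opening: 0.259
grip_force: 40.5
```

Call:
move_arm:
  rows:
    - {"xyz": [0,0,0],"delta_rot": [0,0,0],"hand": 100}
    - {"xyz": [0,0,0],"delta_rot": [0,0,0],"hand": 100}
    - {"xyz": [0,0,0],"delta_rot": [0,0,0],"hand": 100}
    - {"xyz": [0,0,-0.02],"delta_rot": [0,0,0],"hand": 100}
    - {"xyz": [0,0,-0.05],"delta_rot": [0,0,0],"hand": 100}
    - {"xyz": [0,0,-0.05],"delta_rot": [0,0,0],"hand": 100}
    - {"xyz": [-0.05,-0.04,-0.02],"delta_rot": [0,0,0],"hand": 100}
    - {"xyz": [-0.05,-0.04,0],"delta_rot": [0,0,0],"hand": 100}

```text
clock: 32.52
position: [0.3716, -0.3745, 0.2394]
tool_rot: [0.706, 0.708, -0.0, 0.002]
contact_force: [0.9, -1.4, -0.8]
opening: 1.002
grip_force: 0.0
```

Call:
move_arm:
  rows:
    - {"xyz": [-0.05,-0.05,0],"delta_rot": [0,0,0],"hand": 100}
    - {"xyz": [-0.05,-0.05,0],"delta_rot": [0,0,0],"hand": 100}
    - {"xyz": [0,0,0],"delta_rot": [0,0,0],"hand": 100}

```text
clock: 32.9
position: [0.28, -0.4642, 0.2372]
tool_rot: [0.709, 0.705, -0.0, 0.0]
contact_force: [0.5, -0.4, -0.4]
opening: 0.997
grip_force: 0.0
```

```bash
python3 - <<'E'
from h import *
a=bot.read_camera("scene"); cv2.imwrite("pics/s2.png",cv2.resize(a["pixels"][130:300,120:500,::-1],(760,340)))
E
```

```text
(no output)
```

View pics/s2.png

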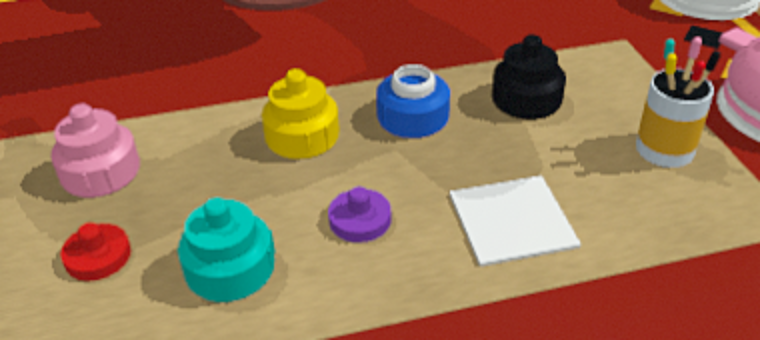

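All four lids sit level on the pots of their own colour: pink (95,150), yellow (300,115), teal (226,250) and black (528,80). The tile is empty, and the tin and decoys are untouched.

```bash
python3 -c "
from plant import bot
print(bot.hand_in())"
```

```text
the job is handed in; nothing more can be done
None
```

All four lids are on the pots of their own colour and look level in the final picture, with the tin and look-alikes untouched; I handed the job in at about 33 s on the robot's clock.

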